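Level a small inspection table with its two footscrews and a block level

TASK

Level the small inspection table: take the block level out of its wooden stand, set it gently, vial up, on the middle of the steel plate along the plate's long centre line, let go, and turn the left knob until the bubble rests between the two black lines. Then take the level again, set it gently on the middle of the plate crosswise, along the short centre line, and turn the front knob until the bubble rests between the lines, so that the plate is level both ways; leave the level standing there. Do not shift or knock over the flange, the collet nut, the steel block or the water bottle.

Things in the scene. Friction and masses are not known exactly. Their poses are not given: they have to be found in the camera images.
- table: The levelling table, fixed to the bench; place and yaw vary. Origin on the bench under the plate's middle, x away from the robot at yaw 0, z up. A grey three-armed base carries a steel plate on a ball under its middle, tilted by two upright footscrews with black knobs outside its left and front edges, against return springs opposite. Nothing on it is higher than 124 mm.
- plate_top (a point): Middle of the plate's top, where the two thicker scribed lines cross, about 75 mm above the bench; tilts with the plate. x along the short side (150 mm), y along the long side (180 mm, to the left), z out of the plate; 18 mm thick. Starts out of level about both axes, by 0.015 to 0.042 rad each.
- left_knob_grip (a point): Left knob, on its axis at the height to grip, 110 mm above the bench, at x 0, y +130 mm of the table. Round, ribbed, 36 mm across, 94 to 124 mm above the bench; take it from above at any yaw. It does not rise. Clockwise from above raises the plate's left: 0.016 rad of tilt per rad of knob; anticlockwise lowers it. Friction 0.08 Nm, stays where left; stops 3.2 rad either side of level.
- front_knob_grip (a point): Front knob, on its axis, 110 mm above the bench, at x -115, y 0 of the table (nearest the robot). Like the left knob in shape, stiffness and stops: clockwise from above raises the plate's front, 0.016 rad of tilt per rad of knob, anticlockwise lowers it. Neither knob changes the other's tilt.
- stand: Wooden stand for the level, fixed to the bench; place and yaw vary. Origin: middle of its underside. Foot 86 x 74 x 8 mm; on it a block 64 (x) by 52 mm (y), 30 mm high, with an open pocket 46 x 34 mm, 21 mm deep. The level stands in it on end: x up, vial to the stand's -x side (to the right and towards the robot), sole to its +x side, 3 mm of play. Pulled straight up 25 mm it is free.
- level: Block level: dark steel bar 130 long (x), 28 wide (y), 39 mm high (z), 0.28 to 0.44 kg. Origin: middle of its sole; z from sole to vial. Flat sides, to grip up to 30 mm above the sole. The vial shows in the top between the ends; the +x end has a second, tiny cross vial. At the start it stands on its -x end, its middle 74 mm above the bench; it must be tipped a quarter turn onto its sole.
- level_sole (a point): Middle of the level's sole; the same origin and axes as level. Resting on the plate it lies in the plate's top face.
- level_bubble (a joint): Bubble's place along the vial in m: 0 in the middle, positive towards the level's +x end, stopped at 0.024. It goes to the higher end: 0.5 m per rad of tilt (0.005 = +x end 0.01 rad high). The 18 mm bubble lies between the black lines (13 mm either side of the middle) up to about 0.0035. It settles within 1.5 s of setting down or turning; noise 1.5 mm: average.
- flange: Bystander: turned grey steel flange, 99 mm across, 54 mm high, standing left of the table. Origin under its middle. Leave alone.
- nut: Bystander: collet clamping nut, 36 mm across, 22 mm high. Origin under its middle. Leave alone.
- block: Bystander: dark steel block 45 x 34 x 44 mm. Origin under its middle. Leave alone.
- bottle: Bystander: water bottle, 74 mm in diameter, 242 mm high, standing behind the level's stand. Origin under its middle. Leave alone.

How it is judged:
On the way:
1. the level stands free on the middle of the plate along its long centre line, bubble at rest between the lines (x of level_sole in the frame of plate_top between -0.03 and 0.03 m and y of level_sole in the frame of plate_top between -0.03 and 0.03 m and z of level_sole in the frame of plate_top between -0.004 and 0.004 m and angle between the x axis of level_sole and the y axis of plate_top, either way round below 0.2 rad and angle between level_sole's own z axis and vertical below 0.1 rad and value of joint level_bubble between -0.0038 and 0.0038 m and contact force between the fingers and level below 0.3 N and contact force between the fingers and table below 0.3 N), for 0.5 s.
At the end, for the whole second after the job is handed in: The level rests let go on its sole on the plate, its middle within 30 mm of the plate's middle along each side, lengthwise within 0.2 rad of the short centre line; bubble within 3.8 mm of the middle; plate within 0.011 rad of level; nothing on the table held (x of level_sole in the frame of plate_top between -0.03 and 0.03 m and y of level_sole in the frame of plate_top between -0.03 and 0.03 m and z of level_sole in the frame of plate_top between -0.004 and 0.004 m and angle between the x axis of level_sole and the x axis of plate_top, either way round below 0.2 rad and angle between level_sole's own z axis and vertical below 0.1 rad and value of joint level_bubble between -0.0038 and 0.0038 m and contact force between the fingers and level below 0.3 N and contact force between the fingers and table below 0.3 N and angle between plate_top's own z axis and vertical below 0.011 rad and linear speed of level below 0.01 m/s); the robot touches nothing.
It fails at once if the flange, nut, block or bottle was shifted by more than 25 mm (distance of any of flange, nut, block, bottle from where it was at the start of the episode above 0.025 m).
It fails at once if the water bottle was knocked over (angle between bottle's own z axis and vertical above 0.4 rad).
It fails at once if the level was banged on the plate or base (more than 45 N) (contact force between level and table above 45 N).
It also fails if it takes over 72 s, if anything falls off the work surface, if the arm or the gripper's body presses on something with over 40 N, if the wrist force passes 120 N, or if a joint passes its speed limit or range.

ROBOT

A 6-joint arm with a two-finger parallel gripper is mounted at the origin on a cart in front of the work surface, level with it; the furniture and walls round the work are solid. World frame = base frame: x ahead of the robot, y to its left, z up, the work surface at z = 0. Lengths are in m, angles in rad, forces in N, time in s.
With the tool pointing down it reaches from about 0.375 to 0.9 m from the base axis. Payload 3.1 kg.
Tool frame: the origin (TCP) lies between the finger pads; the fingertips stand 22 mm ahead of it and the grasp point (between the pads) lies 3 mm ahead of it; z points along the fingers, y is the line along which they close (so a half turn about z gives the same grasp; the last joint's range is limited). The gripper opens to 87 mm and grips with 3 to 60 N. Pads are 19 mm wide; open, the fingers measure 117 mm over their backs; the gripper's body (75 mm by 190 mm) begins 51 mm behind the grasp point.
Start: joints at [1.034, 0.527, 1.433, -0, 1.181, -0.178], TCP at [0.219, 0.585, 0.245] pointing down, gripper open.
Joint ranges: [-3.08, 3.08], [-0.75, 2.2], [0.22, 2.44], [-1.43, 4.57], [0, 2.65], [-2.85, 2.85]. Speed limits (rad/s): [2.79, 2.79, 3.14, 3.14, 3.14, 3.14].

INTERFACE

Orientations are given as a unit quaternion [x, y, z, w].
In Python, from rig import robot gives the robot as it stands.
- The arm moves only by the tool move_arm, never from a script. Its argument "series" is text: rows parted by semicolons, each of 6 numbers parted by spaces: the shift along the tool's x, y, z in mm, then the turn, a rotation vector about the tool's x, y, z in degrees. In form: dx dy dz ax ay az; .... A call has 1 to 8 rows; each row is the pose to reach, as a shift and turn from the pose commanded when the call began, along the tool's axes at that moment; what a row does not reach only later rows make up. A row lasts 1/12 s, in which the tool goes at most 41.7 mm and 7.16 degrees, less where a joint would pass 70% of its speed; a pose out of reach is approached as far as the arm can. A call with a gripper value outside its range is refused whole. "jaw" is the opening, from 0 (shut) to 1 (fully open), set as the call begins (left out, the last holds). The fingers move at their own pace and stop on an object; "newtons" is the grip in N (left out, the last holds). Time passes only in rows, so rows that repeat a pose let the fingers close. It gives the time, the measured TCP pose, the force, the opening and the grip force at its end, in the units of the state.
- robot.get_obs(): the state, without advancing time (a new reading comes with each control period).
- robot.camera(name): name is "scene" or "top" or "wrist"; returns a dict with "img" (400x640x3 uint8, red, green, blue), "mtx" (3x3 intrinsics, pixels), "world_to_cam" (4x4, takes a point from world to camera coordinates). Camera axes: x right, y down, z forward; pixel columns grow to the right and rows downward; lengths in m; the calibration is good to about 2 mm. A picture is of the moment at which its call begins. There is no depth.
- robot.hand_in(): hands the job in; it is judged then, once.
Trained networks look in a picture, given as the dict that the camera call returned (one of the last four; its "shot" number tells which), for a name from the list of things; names that differ only in an ending like _2 or _b are one class to them, and where a whole thing is asked for, a point or a joint stands for the part that bears it (a point fixed in the world has none). Each returns a list of dicts, best first, with "p" (0 to 1); they miss things now and then, are a little off and sometimes report something else, mostly with a low value. They report only what shows in the picture. A call takes as long as a camera call.
- robot.search_frame(picture, thing): "xyz" ([x, y, z] in m, in world coordinates, good to about 4 mm: the middle of the surface that is visible of it).
- robot.tip_of(picture, thing): "xyz" ([x, y, z] in m, in world coordinates, good to about 4 mm: a listed point, or the origin of a listed thing).
The state is a dict: "time": time; "q": joint angles; "joint_velocities": joint speeds; "joint_torque": joint torques, N m; "position": TCP position; "tool_rot": TCP orientation; "ft_force": force on the tool from outside, world axes, zero at the start; "moment": the same for the moment, N m; "grip_width": finger opening in m; "grip_force": force on a finger pad.
Only numpy, scipy, OpenCV 4.12 (cv2) and the standard library are available. Lean on these libraries where they do the work, as an engineer would, in place of code of your own. Each camera call takes 0.05 s, during which the arm holds its last target. There are 200 camera calls.

## Working session

There is one attempt and no reset: what is moved stays moved. The work goes in short steps, Python scripts to look and compute and a tool call to move; the robot and the scene stay as the last step left them, time stands still between calls to the robot, and variables do not carry over. Pictures are saved under pics/ and viewed, at most 10 in all, crops included, and the job is handed in when it is done.

Besides the shell and the picture viewer there is one more tool, called as name(argument=value, ...), one argument or row to a line, values as JSON. move_arm: Moves the arm, as the interface text tells. Its arguments: {"type":"object","properties":{"series":{"type":"string"},"jaw":{"type":"number"},"newtons":{"type":"number"}},"required":["series"]}

```bash
mkdir -p pics
cat > h.py <<'E'
from rig import robot
import numpy as np, cv2
from scipy.spatial.transform import Rotation as R
def shot(n,f=None):
    c=robot.camera(n)
    if f: cv2.imwrite('pics/'+f,c['img'][:,:,::-1])
    return c
def proj(c,p):
    q=c['world_to_cam']@np.append(p,1); u=c['mtx']@q[:3]; return u[:2]/u[2]
def ray(c,uv,z):
    T=np.linalg.inv(c['world_to_cam']); d=T[:3,:3]@np.linalg.solve(c['mtx'],[uv[0],uv[1],1.]); o=T[:3,3]
    return o+d*(z-o[2])/d[2]
def goto(p,rot=None):
    "rows target in tool frame: mm, deg"
    o=robot.get_obs(); r=R.from_quat(o['tool_rot'])
    d=r.inv().apply(np.array(p)-o['position'])*1000
    a=np.zeros(3) if rot is None else (r.inv()*rot).as_rotvec(degrees=True)
    return d.round(1),a.round(1)
def down(yaw): # tool z down, tool y axis at world yaw angle
    y=np.array([np.cos(yaw),np.sin(yaw),0]); z=np.array([0,0,-1.]); x=np.cross(y,z)
    return R.from_matrix(np.c_[x,y,z])
E
python3 - <<'E'
from h import *
o=robot.get_obs(); print(o['time'],o['position'],R.from_quat(o['tool_rot']).as_matrix().round(3))
cs={n:shot(n,n+'0.png') for n in ('scene','top')}
for n,c in cs.items():
    for t in ['table','plate_top','left_knob_grip','front_knob_grip','stand','level','level_sole','flange','nut','block','bottle']:
        r=robot.tip_of(c,t)[:2]
        print(n,t,[(x['xyz'].round(3).tolist() if hasattr(x['xyz'],'round') else x['xyz'],round(float(x['p']),2)) for x in r])
    np.set_printoptions(suppress=True)
print(robot.get_obs()['time'])
im=np.vstack([cs['scene']['img'],cs['top']['img']]); im=cv2.resize(im,(480,600)) ; cv2.imwrite('pics/a.png',im[:,:,::-1])
E
```

```text
0.0 [0.21907488 0.58460489 0.24357401] [[-0.936  0.351 -0.001]
 [ 0.351  0.936 -0.002]
 [ 0.    -0.002 -1.   ]]
scene table [([0.5779, 0.1502, -0.0019], 0.7), ([0.6386, -0.122, 0.0003], 0.68)]
scene plate_top [([0.575, 0.1473, 0.0695], 0.77)]
scene left_knob_grip [([0.5307, 0.2675, 0.1111], 0.66), ([0.5767, 0.1491, 0.0709], 0.27)]
scene front_knob_grip [([0.4672, 0.1111, 0.1114], 0.76)]
scene stand [([0.5046, -0.2709, -0.0005], 0.62), ([0.5256, 0.3731, 0.0003], 0.59)]
scene level [([0.4913, -0.2553, 0.0716], 0.94)]
scene level_sole [([0.4957, -0.2543, 0.0732], 0.69), ([0.5026, -0.2734, 0.0014], 0.19)]
scene flange [([0.5235, 0.3733, 0.0012], 0.93)]
scene nut [([0.4034, -0.1222, -0.0002], 0.71)]
scene block [([0.6412, -0.1198, 0.0022], 0.73)]
scene bottle [([0.6701, -0.2629, -0.0026], 0.76), ([0.4949, -0.2539, 0.0729], 0.44)]
top table [([0.58, 0.1499, -0.0025], 0.96)]
top plate_top [([0.5742, 0.1472, 0.0762], 0.94)]
top left_knob_grip [([0.5339, 0.267, 0.1096], 0.61)]
top front_knob_grip [([0.4697, 0.1057, 0.1133], 0.59)]
top stand [([0.5, -0.273, -0.0021], 0.94)]
top level [([0.4945, -0.2569, 0.0783], 0.65)]
top level_sole [([0.4985, -0.2533, 0.0725], 0.63)]
top flange [([0.5261, 0.3757, 0.0013], 0.68)]
top nut [([0.4031, -0.1218, -0.0029], 0.42), ([0.6455, -0.1211, -0.0011], 0.29)]
top block [([0.6426, -0.1226, -0.0034], 0.67)]
top bottle [([0.6716, -0.263, 0.0028], 0.98)]
1.2
```

View pics/top0.png

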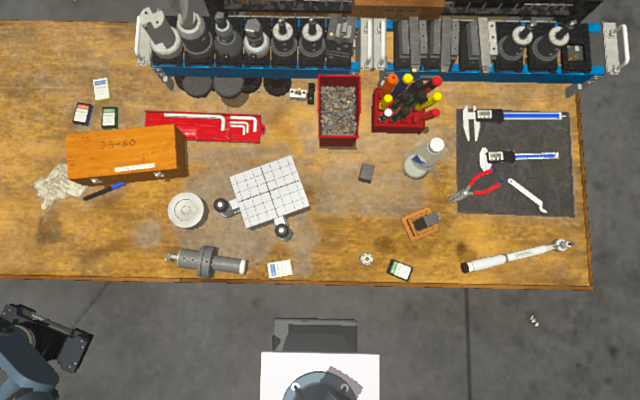

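View pics/scene0.png

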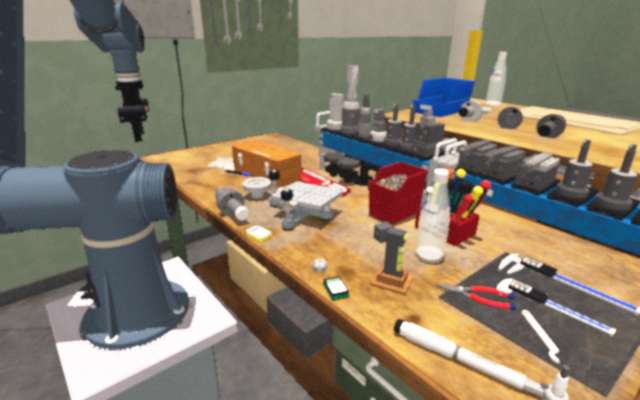

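The top view shows the plate near (270,190), knobs at (221,205) and (282,231), and the stand with the upright level near (422,223). The scene view shows the level in its stand at (390,250), with the bottle behind it. Next I need the stand's yaw.

Run:
```python
from h import *
c=shot('top'); w=shot('wrist')
T=np.linalg.inv(w['world_to_cam']); o=robot.get_obs(); r=R.from_quat(o['tool_rot'])
print('cam in tool',r.inv().apply(T[:3,3]-o['position']).round(3), (r.inv().as_matrix()@T[:3,:3]).round(2))
s=shot('scene')
im=c['img'][195:255,390:455]; a=cv2.resize(im,(390,360),interpolation=cv2.INTER_CUBIC)
im=s['img'][200:300,360:460]; b=cv2.resize(im,(360,360),interpolation=cv2.INTER_CUBIC)
cv2.imwrite('pics/b.png',np.hstack([a,b])[:,:,::-1])
P=np.array([.502,-.272,0])
for yaw in (17,27,37,47,57,107):
    d=R.from_euler('z',yaw,degrees=True)
    print(yaw,[((proj(c,P+d.apply(v))-[390,195])*6).round().tolist() for v in ([.032,.026,.038],[.032,-.026,.038],[-.032,-.026,.038],[-.032,.026,.038])])
print([[round(v,3) for v in robot.tip_of(x,'level_sole')[0]['xyz']] for x in (c,s)],[[round(v,3) for v in robot.search_frame(x,'level')[0]['xyz']] for x in (c,s)])
```

```text
cam in tool [ 0.074 -0.001 -0.14 ] [[-0.   -0.96 -0.27]
 [ 1.   -0.   -0.  ]
 [ 0.   -0.27  0.96]]
17 [[113.0, 114.0], [222.0, 83.0], [265.0, 218.0], [157.0, 249.0]]
27 [[106.0, 128.0], [206.0, 78.0], [273.0, 204.0], [172.0, 254.0]]
37 [[101.0, 142.0], [191.0, 76.0], [278.0, 189.0], [188.0, 256.0]]
47 [[99.0, 158.0], [175.0, 77.0], [280.0, 174.0], [203.0, 256.0]]
57 [[99.0, 174.0], [160.0, 80.0], [279.0, 158.0], [219.0, 252.0]]
107 [[140.0, 240.0], [105.0, 130.0], [238.0, 92.0], [274.0, 201.0]]
[[0.501, -0.253, 0.071], [0.494, -0.252, 0.075]] [[0.501, -0.259, 0.143], [0.489, -0.28, 0.092]]
```

View pics/b.png

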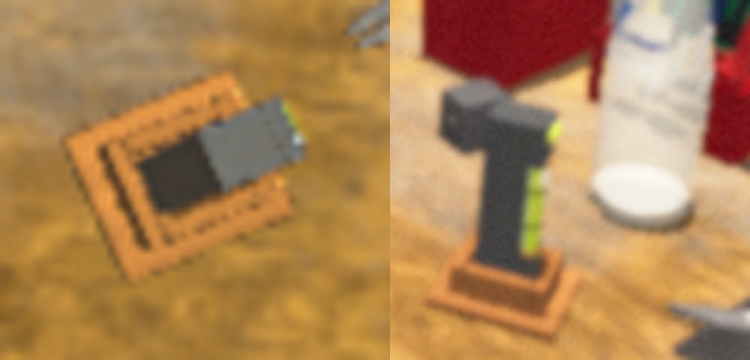

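The sole faces left (stand +x yaw about 113°) and the vial faces right and away from the robot. The dark box at the upper left of the scene crop is probably the bystander block behind. I'll grip the level with the tool tilted 65° from vertical, coming from the vial side, so that after tipping the tool points nearly straight down.

```bash
cat >> h.py <<'E'
def tilt(yaw_y,phi):  # down(), then rotated about tool y by -phi deg (tool z swings toward tool +x)
    return down(np.radians(yaw_y))*R.from_euler('y',-phi,degrees=True)
def chain(wps):
    o=robot.get_obs(); p=o['position']; r=R.from_quat(o['tool_rot'])
    for q,rt in wps:
        rt=r if rt is None else rt
        print((r.inv().apply(np.array(q)-p)*1000).round(1),(r.inv()*rt).as_rotvec(degrees=True).round(1)); p=np.array(q);r=rt
E
python3 - <<'E'
from h import *
s=shot('scene'); print(proj(s,[.641,-.121,.044]), 'box at ~(382,232)')
G=tilt(23,65); print(G.as_matrix().round(2)); P=np.array([.506,-.2785,.1])
chain([([.42,.38,.38],down(np.radians(50))),([.56,.08,.36],down(np.radians(35))),([.58,-.22,.36],down(np.radians(23))),(P-G.apply([0,0,.12])+[0,0,.12],tilt(23,35)),(P-G.apply([0,0,.12]),G),(P,G)])
E
```

```text
[382.846556   224.98706829] box at ~(382,232)
[[-0.17  0.92  0.35]
 [ 0.39  0.39 -0.83]
 [-0.91  0.   -0.42]]
[-259.8 -121.7 -135.5] [-0.   0.  19.4]
[-300.1 -139.8   20. ] [ 0.  0. 15.]
[-257.2 -155.7    0. ] [ 0.  0. 12.]
[ 83.8 -91.   89.3] [  0. -35.   0.]
[68.8  0.  98.3] [  0. -30.   0.]
[ -0.  -0. 120.] [0. 0. 0.]
```

```bash
sed -i "s/'y',-phi/'y',phi/" h.py
python3 - <<'E'
from h import *
G=tilt(23,65); print(G.as_matrix().round(2)); P=np.array([.506,-.2785,.1])
chain([([.42,.38,.38],down(np.radians(50))),([.56,.08,.36],down(np.radians(35))),([.58,-.22,.36],down(np.radians(23))),(P-G.apply([0,0,.12])+[0,0,.12],tilt(23,35)),(P-G.apply([0,0,.12]),G),(P,G)])
E
```

```text
[[-0.17  0.92 -0.35]
 [ 0.39  0.39  0.83]
 [ 0.91  0.   -0.42]]
[-259.8 -121.7 -135.5] [-0.   0.  19.4]
[-300.1 -139.8   20. ] [ 0.  0. 15.]
[-257.2 -155.7    0. ] [ 0.  0. 12.]
[-133.7  -91.    89.3] [ 0. 35.  0.]
[-68.8   0.   98.3] [-0. 30.  0.]
[ -0.   0. 120.] [0. 0. 0.]
```

move_arm(
  series="-260 -122 -135 0 0 19;-260 -122 -135 0 0 19;-260 -122 -135 0 0 19;-260 -122 -135 0 0 19;-260 -122 -135 0 0 19;-260 -122 -135 0 0 19;-260 -122 -135 0 0 19;-260 -122 -135 0 0 19",
  jaw=1,
)

```text
time: 2.27
position: [0.4229, 0.3773, 0.3818]
tool_rot: [0.34, 0.941, 0.001, 0.002]
ft_force: [-0.1, 0.1, 0.3]
grip_width: 0.087
grip_force: 0.0
```

move_arm(
  series="-300 -140 20 0 0 15;-300 -140 20 0 0 15;-300 -140 20 0 0 15;-300 -140 20 0 0 15;-300 -140 20 0 0 15;-300 -140 20 0 0 15;-300 -140 20 0 0 15;-300 -140 20 0 0 15",
)

```text
time: 2.93
position: [0.5627, 0.0785, 0.3596]
tool_rot: [0.459, 0.889, 0.0, 0.0]
ft_force: [0.7, 1.0, -0.7]
grip_width: 0.0872
grip_force: 0.0
```

move_arm(
  series="-257 -156 0 0 0 12;-257 -156 0 0 0 12;-257 -156 0 0 0 12;-257 -156 0 0 0 12;-257 -156 0 0 0 12;-257 -156 0 0 0 12;-257 -156 0 0 0 12;-257 -156 0 0 0 12",
)

```text
time: 3.6
position: [0.5842, -0.2262, 0.3592]
tool_rot: [0.551, 0.834, -0.002, 0.001]
ft_force: [0.8, 0.1, 0.3]
grip_width: 0.0868
grip_force: 0.0
```

move_arm(
  series="-134 -91 89 0 7 0;-134 -91 89 0 14 0;-134 -91 89 0 21 0;-134 -91 89 0 28 0;-134 -91 89 0 35 0;-134 -91 89 0 35 0;-134 -91 89 0 35 0",
)

```text
time: 4.18
position: [0.5527, -0.3799, 0.2644]
tool_rot: [0.524, 0.795, 0.167, -0.255]
ft_force: [-0.7, 1.1, 0.5]
grip_width: 0.0872
grip_force: 0.0
```

Run:
```python
from h import *
o=robot.get_obs(); print(np.round(o['q'],2),o['position'])
w=shot('wrist','w1.png'); print([[np.round(d['xyz'],3).tolist()+[round(float(d['p']),2)] for d in robot.tip_of(w,t)[:1]] for t in ('level_sole','level','stand','bottle')])
G=tilt(23,65); P=np.array([.506,-.2785,.1])
chain([(P-G.apply([0,0,.12]),G),(P,G)])
```

```text
[-0.85  0.84  0.88  0.2   2.01 -1.22] [ 0.55267452 -0.37990231  0.26435735]
[[], [[0.496, -0.256, 0.076, 0.72]], [[0.497, -0.273, 0.001, 0.56]], [[0.67, -0.26, -0.004, 0.73]]]
[-69.9  -7.1 102.3] [-0.4 30.3  0.5]
[ -0.   0. 120.] [0. 0. 0.]
```

View pics/w1.png

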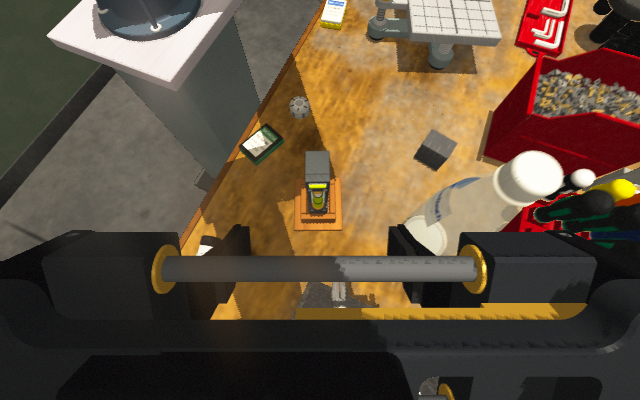

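The wrist view shows the level centred at column 317 with its edges square to the fingers. The bottle is on the right at about (440,215). Continue to standoff and look at the joints.

move_arm(
  series="-70 -7 102 0 7 0;-70 -7 102 0 14 0;-70 -7 102 0 21 0;-70 -7 102 0 28 0;-70 -7 102 0 30 0;-70 -7 102 0 30 0;-70 -7 102 0 30 0",
)

```text
time: 5.02
position: [0.548, -0.3794, 0.1485]
tool_rot: [0.463, 0.706, 0.294, -0.448]
ft_force: [0.4, -0.6, 1.1]
grip_width: 0.0868
grip_force: 0.0
```

Run:
```python
from h import *
o=robot.get_obs(); print(np.round(o['q'],2),o['position'])
w=shot('wrist','w2.png'); print([[np.round(d['xyz'],3).tolist()+[round(float(d['p']),2)] for d in robot.tip_of(w,t)[:1]] for t in ('level_sole','level','stand','bottle')])
G=tilt(23,65); P=np.array([.506,-.2785,.1])
chain([(P,G)])
```

```text
[-0.88  1.19  0.67  0.36  2.36 -1.19] [ 0.54802668 -0.3794075   0.14854462]
[[[0.501, -0.252, 0.073, 0.75]], [[0.496, -0.254, 0.072, 0.79]], [[0.501, -0.273, 0.001, 0.61]], []]
[  1.7   2.  120.7] [-0.4  0.3  0.3]
```

View pics/w2.png

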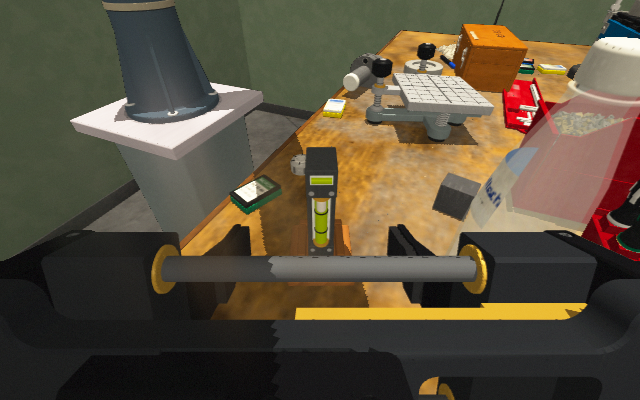

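The level sits centred at column 321 between the fingers, vial facing me, and the bottle is clear. Advance and grip.

move_arm(
  series="0 1 30 0 0 0;1 2 60 0 0 0;1 2 85 0 0 0;2 2 105 0 0 0;2 2 120 0 0 0;2 2 120 0 0 0",
)

```text
time: 5.77
position: [0.5044, -0.2759, 0.0988]
tool_rot: [0.462, 0.705, 0.295, -0.451]
ft_force: [-0.2, 0.7, 0.3]
grip_width: 0.0872
grip_force: 0.0
```

move_arm(
  series="0 0 0 0 0 0;0 0 0 0 0 0;0 0 0 0 0 0;0 0 0 0 0 0;0 0 0 0 0 0;0 0 0 0 0 0;0 0 0 0 0 0;0 0 0 0 0 0",
  jaw=0.2,
  newtons=50,
)

```text
time: 6.43
position: [0.5053, -0.2788, 0.0978]
tool_rot: [0.463, 0.705, 0.295, -0.449]
ft_force: [-0.3, 0.1, -0.6]
grip_width: 0.0417
grip_force: 0.0
```

Run:
```python
from h import *
o=robot.get_obs(); print(np.round(o['q'],2),o['position'],o['ft_force'],o['moment'],o['grip_width'])
r=R.from_quat(o['tool_rot']);print(r.inv().apply([0,0,80]).round(1), r.as_matrix().round(3))
```

```text
[-0.84  1.12  1.05  0.33  2.06 -1.27] [ 0.50526518 -0.27879745  0.09784473] [-0.3196805   0.07772923 -0.56393609] [-0.52155641 -0.1511257  -0.02263303] 0.041701825518760456
[ 72.5  -0.  -33.8] [[-0.168  0.918 -0.36 ]
 [ 0.388  0.398  0.832]
 [ 0.906 -0.    -0.423]]
```

move_arm(
  series="0 0 0 0 0 0;0 0 0 0 0 0;0 0 0 0 0 0;0 0 0 0 0 0;0 0 0 0 0 0",
  jaw=0.1,
  newtons=55,
)

```text
time: 6.85
position: [0.5053, -0.2786, 0.0979]
tool_rot: [0.463, 0.705, 0.295, -0.449]
ft_force: [0.9, -0.4, -0.0]
grip_width: 0.0274
grip_force: 54.9
```

move_arm(
  series="4.5 0 -2 0 0 0;14 0 -6.5 0 0 0;27 0 -12.5 0 0 0;45 0 -21 0 0 0;68 0 -32 0 0 0;91 0 -42 0 0 0;109 0 -51 0 0 0;109 0 -51 0 0 0",
)

```text
time: 7.52
position: [0.5064, -0.2799, 0.2239]
tool_rot: [0.463, 0.708, 0.294, -0.446]
ft_force: [-0.3, -0.5, -2.9]
grip_width: 0.0274
grip_force: 54.9
```

Run:
```python
from h import *
w=shot('wrist','w3.png')
o=robot.get_obs(); print(np.round(o['q'],2),o['position'],o['ft_force'],o['moment'],o['grip_width'])
s=shot('scene')
for c in (w,s): print([[np.round(d['xyz'],3).tolist()+[round(float(d['p']),2)] for d in robot.tip_of(c,t)[:1]] for t in ('level_sole','level','plate_top','left_knob_grip','front_knob_grip')])
```

```text
[-0.84  0.96  1.05  0.36  2.21 -1.21] [ 0.5060807  -0.27961763  0.22112057] [ 0.24799773  0.29339911 -4.77447079] [-1.13977281 -0.44257693  0.04062717] 0.027475415358277758
[[], [[0.497, -0.258, 0.2, 0.66]], [[0.575, 0.148, 0.075, 0.7]], [[0.532, 0.271, 0.11, 0.78]], [[0.468, 0.108, 0.111, 0.77]]]
[[[0.493, -0.255, 0.194, 0.85]], [[0.495, -0.258, 0.195, 0.76]], [[0.576, 0.147, 0.072, 0.91]], [[0.531, 0.269, 0.11, 0.59]], [[0.468, 0.113, 0.111, 0.64]]]
```

View pics/w3.png

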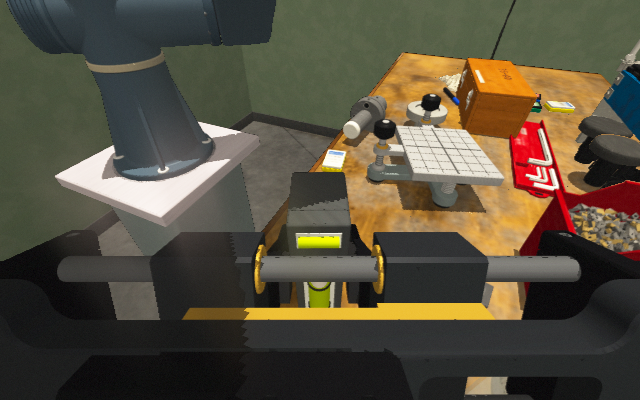

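The level is held firmly (width 27.4 mm) and lifted clear, and the plate and knobs show near (450,150). Next: carry it over while tipping it about tool y.

Run:
```python
from h import *
A=np.array([.567,.170,.102])
chain([([.53,-.17,.32],tilt(22,30)),([.58,.0,.30],tilt(20.5,-10)),(A+[0,0,.06],tilt(19.7,-25))])
```

```text
[130.7  65.9  38.4] [ -1.1 -35.1   1. ]
[110.3 110.   86.8] [ -0.3 -40.    1.5]
[185.3  47.4 107.5] [  0.2 -15.    0.8]
```

move_arm(
  series="15 6 2 0 -3 0;35 15 5 0 -8 0;55 25 12 0 -14 0;80 38 20 0 -20 0;100 50 27 -1 -26 1;118 59 34 -1 -31 1;128 64 38 -1 -34 1;131 66 38 -1 -35 1",
)

```text
time: 8.78
position: [0.5297, -0.1668, 0.3246]
tool_rot: [0.538, 0.802, 0.144, -0.214]
ft_force: [0.4, 0.8, -3.9]
grip_width: 0.0278
grip_force: 54.9
```

move_arm(
  series="6 6 5 0 -2 0;18 18 14 0 -7 0;36 36 28 0 -13 1;55 55 43 0 -20 1;74 74 58 0 -27 1;92 92 72 0 -33 1;104 104 82 0 -38 1;110 110 87 0 -40 1",
)

```text
time: 9.45
position: [0.5778, 0.004, 0.2986]
tool_rot: [0.562, 0.823, -0.052, 0.068]
ft_force: [-0.4, -0.1, -4.5]
grip_width: 0.0279
grip_force: 54.9
```

Run:
```python
from h import *
w=shot('wrist'); o=robot.get_obs(); print(np.round(o['q'],2),o['position'],o['ft_force'],o['grip_width'])
A=np.array([.567,.170,.102])
chain([(A+[0,0,.06],tilt(19.7,-25)),(A+[0,0,.01],tilt(19.7,-25))])
```

```text
[-0.11  0.39  1.53 -0.17  1.16 -0.42] [0.57772146 0.0052374  0.29805415] [ 0.04757948  1.62555419 -5.24565481] 0.027779023419332277
[178.1  51.1 107. ] [ -0.  -15.2   1.7]
[21.1  0.  45.3] [0. 0. 0.]
```

move_arm(
  series="12 3 5 0 -1 0;35 10 18 0 -3 0;65 19 38 0 -6 1;95 27 58 0 -8 1;125 36 76 0 -11 1;150 43 92 0 -13 1;170 49 103 0 -15 2;178 51 107 0 -15 2",
)

```text
time: 10.17
position: [0.5678, 0.1661, 0.1589]
tool_rot: [0.566, 0.796, -0.126, 0.175]
ft_force: [0.4, 0.6, -4.0]
grip_width: 0.0274
grip_force: 54.9
```

Run:
```python
from h import *
s=shot('scene');t=shot('top');w=shot('wrist'); o=robot.get_obs(); print(np.round(o['q'],2),o['position'],o['ft_force'],o['grip_width'])
for c in (w,s,t): print([[np.round(d['xyz'],3).tolist()+[round(float(d['p']),2)] for d in robot.tip_of(c,n)[:1]] for n in ('level_sole','level','plate_top')])
a=cv2.resize(s['img'][130:250,220:380],(640,480),interpolation=cv2.INTER_CUBIC)
cv2.imwrite('pics/c.png',a[:,:,::-1])
A=np.array([.567,.170,.102])
chain([(A+[0,0,.012],tilt(19.7,-25))])
```

```text
[ 0.29  0.63  1.6  -0.54  0.97  0.28] [0.57033012 0.16337879 0.16277775] [-0.60109622 -0.19483963 -4.12256199] 0.027480944485496987
[[], [[0.575, 0.146, 0.137, 0.8]], []]
[[[0.571, 0.143, 0.133, 0.96]], [[0.573, 0.141, 0.13, 0.85]], [[0.578, 0.147, 0.071, 0.73]]]
[[[0.577, 0.145, 0.135, 0.66]], [[0.576, 0.146, 0.138, 0.97]], [[0.572, 0.147, 0.076, 0.89]]]
[28.2 -2.  42.8] [ 0.1  0.  -0.7]
```

View pics/c.png

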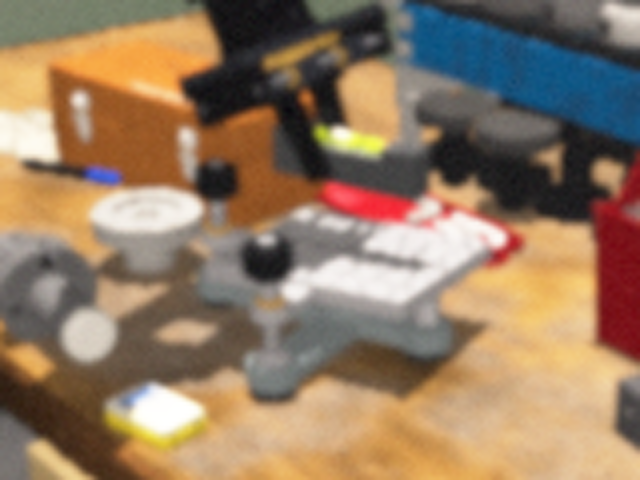

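The level hovers vial up over the plate, near (340,150) in the crop. Lower it most of the way, then creep with light rows, watching the force.

move_arm(
  series="3 0 5 0 0 0;10 -1 16 0 0 -1;18 -2 26 0 0 -1;24 -2 34 0 0 -1;27 -2 39 0 0 -1;28 -2 40 0 0 -1;28 -2 40 0 0 -1",
)

```text
time: 11.35
position: [0.5659, 0.1716, 0.1147]
tool_rot: [0.559, 0.8, -0.125, 0.177]
ft_force: [-0.3, 1.3, -3.1]
grip_width: 0.0275
grip_force: 54.9
```

move_arm(
  series="0.4 0 0.9 0 0 0;0.8 0 1.8 0 0 0;1.3 0 2.7 0 0 0;1.7 0 3.6 0 0 0;2.1 0 4.5 0 0 0;2.5 0 5.4 0 0 0;2.5 0 5.4 0 0 0",
)

```text
time: 11.93
position: [0.5663, 0.1714, 0.1099]
tool_rot: [0.559, 0.8, -0.124, 0.177]
ft_force: [-0.5, 0.6, -3.4]
grip_width: 0.0276
grip_force: 54.9
```

move_arm(
  series="0.4 0 0.9 0 0 0;0.8 0 1.8 0 0 0;1.3 0 2.7 0 0 0;1.7 0 3.6 0 0 0;1.7 0 3.6 0 0 0",
)

```text
time: 12.35
position: [0.5662, 0.1715, 0.1057]
tool_rot: [0.559, 0.8, -0.125, 0.177]
ft_force: [-0.2, 0.1, -4.7]
grip_width: 0.0275
grip_force: 54.9
```

move_arm(
  series="0.4 0 0.9 0 0 0;0.8 0 1.8 0 0 0;0.8 0 1.8 0 0 0;0.8 0 1.8 0 0 0",
  newtons=35,
)

```text
time: 12.68
position: [0.5663, 0.1715, 0.1039]
tool_rot: [0.559, 0.8, -0.124, 0.177]
ft_force: [0.6, 0.3, -4.6]
grip_width: 0.0275
grip_force: 34.9
```

move_arm(
  series="0.4 0 0.9 0 0 0;0.8 0 1.8 0 0 0;0.8 0 1.8 0 0 0;0.8 0 1.8 0 0 0",
  newtons=25,
)

```text
time: 13.02
position: [0.5665, 0.1715, 0.1022]
tool_rot: [0.559, 0.8, -0.124, 0.177]
ft_force: [-1.0, 0.2, -2.9]
grip_width: 0.0279
grip_force: 24.9
```

move_arm(
  series="0.4 0 0.9 0 0 0;0.8 0 1.8 0 0 0;0.8 0 1.8 0 0 0;0.8 0 1.8 0 0 0",
  newtons=20,
)

```text
time: 13.35
position: [0.5667, 0.1717, 0.1004]
tool_rot: [0.559, 0.8, -0.124, 0.178]
ft_force: [-0.2, 1.5, -0.9]
grip_width: 0.028
grip_force: 20.0
```

move_arm(
  series="0.4 0 0.9 0 0 0;0.8 0 1.8 0 0 0;0.8 0 1.8 0 0 0;0.8 0 1.8 0 0 0",
  newtons=12,
)

```text
time: 13.68
position: [0.5667, 0.1718, 0.0992]
tool_rot: [0.559, 0.8, -0.124, 0.178]
ft_force: [-1.5, 4.0, 4.7]
grip_width: 0.0281
grip_force: 12.0
```

Run:
```python
from h import *
s=shot('scene');w=shot('top'); o=robot.get_obs(); print(o['position'],o['ft_force'],o['moment'])
for c in (s,w): print([[np.round(d['xyz'],3).tolist()+[round(float(d['p']),2)] for d in robot.tip_of(c,n)[:1]] for n in ('level_sole','plate_top')])
```

```text
[0.56668241 0.17179765 0.09920702] [-2.08773183  3.25417555  5.84329257] [ 0.21876669  0.37986679 -0.03647864]
[[[0.575, 0.152, 0.071, 0.86]], [[0.581, 0.149, 0.068, 0.55]]]
[[[0.577, 0.15, 0.076, 0.62]], [[0.576, 0.148, 0.078, 0.57]]]
```

move_arm(
  series="0 0 0 0 0 0;0 0 0 0 0 0;0 0 -0.5 0 0 0",
  newtons=3,
)

```text
time: 14.23
position: [0.5669, 0.1718, 0.0988]
tool_rot: [0.559, 0.8, -0.124, 0.178]
ft_force: [0.4, 1.1, 0.7]
grip_width: 0.0286
grip_force: 3.4
```

move_arm(
  series="0 0 0 0 0 0;0 0 0 0 0 0;0 0 0 0 0 0;0 0 0 0 0 0;0 0 0 0 0 0;0 0 0 0 0 0",
  jaw=0.7,
)

```text
time: 14.73
position: [0.567, 0.1716, 0.0989]
tool_rot: [0.559, 0.8, -0.124, 0.178]
ft_force: [2.9, 1.3, 3.7]
grip_width: 0.0578
grip_force: 1.7
```

move_arm(
  series="0 0 -8 0 0 0;0 0 -25 0 0 0;0 0 -55 0 0 0;0 0 -90 0 0 0;0 0 -120 0 0 0;0 0 -140 0 0 0;0 0 -140 0 0 0",
)

```text
time: 15.32
position: [0.5463, 0.2295, 0.2294]
tool_rot: [0.559, 0.8, -0.122, 0.178]
ft_force: [1.0, -0.7, 0.4]
grip_width: 0.0611
grip_force: 0.0
```

Run:
```python
from h import *
w=shot('wrist','w4.png');s=shot('scene');t=shot('top'); o=robot.get_obs(); print(o['time'],np.round(o['q'],2),o['position'],o['ft_force'],o['grip_width'])
for c in (w,s,t): print([[np.round(d['xyz'],3).tolist()+[round(float(d['p']),2)] for d in robot.tip_of(c,n)[:1]] for n in ('level_sole','plate_top','left_knob_grip')])
print(robot.search_frame(w,'level_bubble')[:1], proj(w,[.5755,.1475,.114]))
```

```text
15.4667 [ 0.41  0.56  1.52 -0.48  1.14  0.28] [0.54453368 0.22670791 0.22426575] [ 0.73668148 -0.28071251  0.05596453] 0.06086807828189225
[[], [[0.578, 0.152, 0.074, 0.66]], [[0.534, 0.268, 0.112, 0.74]]]
[[[0.572, 0.151, 0.074, 0.89]], [[0.579, 0.15, 0.073, 0.82]], [[0.533, 0.271, 0.112, 0.52]]]
[[[0.576, 0.15, 0.072, 0.79]], [], []]
[{'xyz': [0.5859, 0.1332, 0.1183], 'p': 0.66}] [317.2339238  218.62215836]
```

View pics/w4.png

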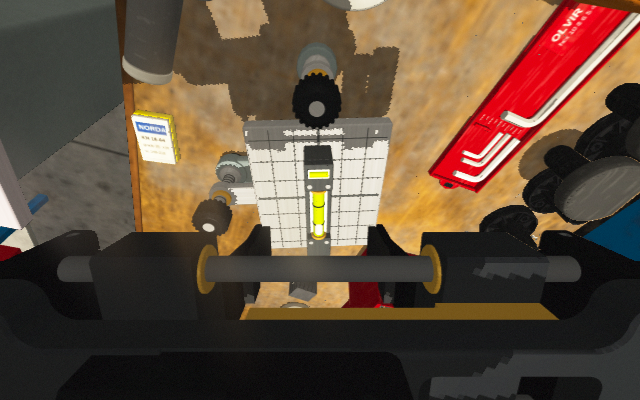

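The level stands along the long centre line, vial up, at about (318,210), and its bubble appears towards the near end (row about 235). Measure the bubble along the vial.

```bash
cat >> h.py <<'E'
def bub(c,c0,yaw,z=.112,h=.03):
    "rectified strip of level top centred at c0, x axis at yaw deg; 5 px/mm; returns strip"
    d=np.array([np.cos(np.radians(yaw)),np.sin(np.radians(yaw)),0]); n=np.array([-d[1],d[0],0])
    c0=np.array([c0[0],c0[1],z]); src=[];dst=[]
    for a,b,u,v in((-.065,-.02,0,200),(.065,-.02,650,200),(.065,.02,650,0),(-.065,.02,0,0)):
        src.append(proj(c,c0+a*d+b*n)); dst.append([u,v])
    M=cv2.getPerspectiveTransform(np.float32(src),np.float32(dst))
    return cv2.warpPerspective(c['img'],M,(650,200),flags=cv2.INTER_CUBIC)
E
python3 - <<'E'
from h import *
w=shot('wrist'); s=shot('scene')
a=bub(w,(.5755,.1505),110);b=bub(s,(.5755,.1505),110)
for x in (robot.search_frame(w,'level_bubble'),robot.search_frame(s,'level_bubble')): print(x[:2])
cv2.imwrite('pics/d.png',np.vstack([a,b])[:,:,::-1])
E
```

```text
[{'xyz': [0.5825, 0.132, 0.1163], 'p': 0.64}]
[]
```

View pics/d.png

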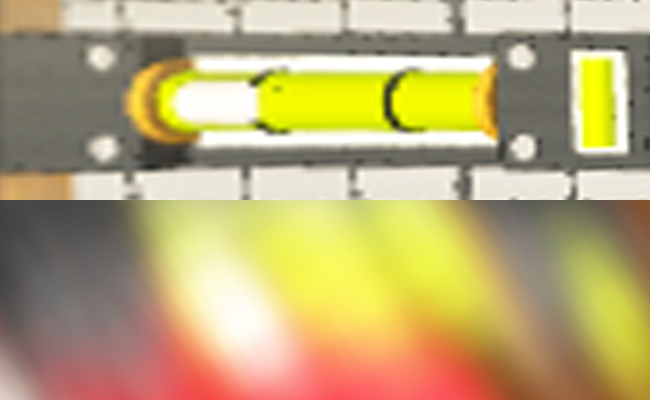

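The bubble (white, px 172–260) is centred about 22 mm to the -x (right) side of the line midpoint at px 330. So the left is low by about 0.042 rad, which needs about 2.6 rad clockwise on the left knob. Go above the knob with the tool yawed for room to turn.

Run:
```python
from h import *
chain([([.540,.25,.21],tilt(60,-10)),([.5325,.2695,.19],tilt(96,0)),([.5325,.2695,.113],tilt(96,0))])
```

```text
[27.8  2.1  4.1] [-12.1  14.4 -38.2]
[19.5 13.1 16.9] [ -3.1   9.7 -35.9]
[ 0.  0. 77.] [0. 0. 0.]
```

move_arm(
  series="4 0 0 -2 2 -5;8 0 1 -4 4 -11;13 1 2 -6 6 -17;18 1 2 -8 9 -23;23 1 3 -10 12 -30;26 2 4 -11 14 -36;28 2 4 -12 14 -38;28 2 4 -12 14 -38",
  jaw=0.65,
)

```text
time: 16.83
position: [0.5397, 0.2495, 0.21]
tool_rot: [0.259, 0.962, -0.025, 0.087]
ft_force: [-0.6, -0.9, 0.1]
grip_width: 0.0567
grip_force: 0.0
```

move_arm(
  series="3 2 2 0 1 -6;6 4 5 -1 3 -12;10 7 8 -1 5 -18;13 9 11 -2 7 -25;17 11 15 -3 8 -31;19 13 17 -3 10 -36;19 13 17 -3 10 -36;19 13 17 -3 10 -36",
)

```text
time: 17.5
position: [0.533, 0.2693, 0.1896]
tool_rot: [-0.05, 0.999, -0.004, -0.001]
ft_force: [-0.8, -0.5, -0.4]
grip_width: 0.0562
grip_force: 0.0
```

Run:
```python
from h import *
w=shot('wrist'); o=robot.get_obs(); print(o['time'],np.round(o['q'],2),o['position'],o['grip_width'])
print([[np.round(d['xyz'],3).tolist()+[round(float(d['p']),2)] for d in robot.tip_of(w,n)[:1]] for n in ('plate_top','left_knob_grip','front_knob_grip')])
chain([([.5325,.2695,.113],tilt(96,0))])
```

```text
17.55 [ 0.28  0.56  1.56 -0.01  1.03 -1.38] [0.53273301 0.2692529  0.18974143] 0.05675234146676901
[[], [[0.534, 0.27, 0.11, 0.93]], [[0.469, 0.109, 0.112, 0.94]]]
[-0.2  0.7 77. ] [-0.4 -0.2 -0.1]
```

move_arm(
  series="0 1 12 0 0 0;0 1 35 0 0 0;0 1 58 0 0 0;0 1 72 0 0 0;0 1 77 0 0 0;0 1 77 0 0 0",
)

```text
time: 18.2
position: [0.5315, 0.2694, 0.1116]
tool_rot: [-0.051, 0.999, -0.004, -0.003]
ft_force: [-0.1, 0.6, 0.1]
grip_width: 0.057
grip_force: 0.0
```

move_arm(
  series="0 0 0 0 0 0;0 0 0 0 0 0;0 0 0 0 0 0;0 0 0 0 0 0;0 0 0 0 0 0;0 0 0 0 0 0",
  jaw=0.25,
  newtons=25,
)

```text
time: 18.7
position: [0.5334, 0.2676, 0.1139]
tool_rot: [-0.052, 0.999, -0.005, -0.001]
ft_force: [0.3, -6.2, 2.6]
grip_width: 0.034
grip_force: 25.0
```

move_arm(
  series="0 0 0 0 0 6;0 0 0 0 0 12;0 0 0 0 0 19;0 0 0 0 0 26;0 0 0 0 0 33;0 0 0 0 0 40;0 0 0 0 0 46;0 0 0 0 0 50",
)

```text
time: 19.37
position: [0.5328, 0.2661, 0.1138]
tool_rot: [0.376, 0.926, -0.006, 0.001]
ft_force: [-0.3, -11.0, 5.3]
grip_width: 0.0339
grip_force: 25.0
```

move_arm(
  series="0 0 0 0 0 6;0 0 0 0 0 12;0 0 0 0 0 19;0 0 0 0 0 26;0 0 0 0 0 33;0 0 0 0 0 40;0 0 0 0 0 46;0 0 0 0 0 50",
)

```text
time: 20.03
position: [0.5313, 0.2656, 0.1138]
tool_rot: [0.733, 0.681, -0.007, 0.003]
ft_force: [-2.0, -12.6, 7.8]
grip_width: 0.034
grip_force: 25.0
```

move_arm(
  series="0 0 0 0 0 6;0 0 0 0 0 12;0 0 0 0 0 19;0 0 0 0 0 26;0 0 0 0 0 33;0 0 0 0 0 40;0 0 0 0 0 40;0 0 0 0 0 40",
)

```text
time: 20.7
position: [0.5301, 0.2661, 0.1138]
tool_rot: [0.921, 0.39, -0.006, 0.004]
ft_force: [-3.9, -12.0, 8.3]
grip_width: 0.034
grip_force: 25.0
```

Run:
```python
from h import *
o=robot.get_obs(); print(o['time'],np.round(o['q'],2),o['position'],o['grip_width'],o['ft_force'],o['moment'])
w=shot('wrist','w5.png'); u=proj(w,[.5755,.1505,.114]);print(u)
```

```text
20.7 [ 0.28  0.66  1.61 -0.01  0.88  1.06] [0.53013835 0.26614228 0.11378943] 0.03404894291429897 [ -3.8938005  -12.00384034   8.31497903] [-1.64210851  0.93584576 -0.09260321]
[503.1411712  332.72940907]
```

move_arm(
  series="0 0 0 0 0 0;0 0 0 0 0 0;0 0 0 0 0 0",
  jaw=0.65,
)

```text
time: 21.0
position: [0.533, 0.2699, 0.1133]
tool_rot: [0.921, 0.39, -0.002, 0.003]
ft_force: [-0.3, 0.4, 0.8]
grip_width: 0.0469
grip_force: 0.0
```

Run:
```python
from h import *
o=robot.get_obs(); p=o['position'];print(p, o['grip_width'],o['ft_force'])
chain([(p+[0,0,.08],None),([.5445,.227,.224],tilt(20,-25))])
```

```text
[0.53301261 0.26989466 0.11331154] 0.04692215169259428 [-0.32185282  0.37694409  0.76228957]
[ -0.4   0.3 -80. ] [0. 0. 0.]
[-22.9  38.2 -30.4] [-14. -22. -63.]
```

move_arm(
  series="0 0 -8 0 0 0;0 0 -25 0 0 0;0 0 -50 0 0 0;0 0 -70 0 0 0;0 0 -80 0 0 0",
)

```text
time: 21.42
position: [0.5342, 0.2712, 0.196]
tool_rot: [0.921, 0.39, 0.0, 0.003]
ft_force: [0.5, 0.1, 0.2]
grip_width: 0.0563
grip_force: 0.0
```

move_arm(
  series="-3 4 -3 -1 -2 -6;-6 8 -6 -3 -4 -12;-8 13 -10 -4 -6 -18;-10 17 -13 -6 -9 -24;-13 21 -17 -7 -11 -30;-15 25 -21 -8 -13 -36;-18 30 -25 -9 -15 -42;-20 34 -28 -10 -17 -48",
)

```text
time: 22.08
position: [0.5435, 0.2325, 0.2213]
tool_rot: [0.667, 0.725, -0.103, 0.136]
ft_force: [-0.3, 0.6, 0.3]
grip_width: 0.0566
grip_force: 0.0
```

Run:
```python
from h import *
chain([([.5445,.227,.224],tilt(20,-25))])
```

```text
[-6.1  0.6 -0.7] [ -4.   -5.2 -14.5]
```

move_arm(
  series="-3 0 0 -2 -2 -7;-6 1 -1 -4 -5 -14;-6 1 -1 -4 -5 -14;-6 1 -1 -4 -5 -14",
)

```text
time: 22.42
position: [0.5438, 0.2278, 0.2236]
tool_rot: [0.567, 0.796, -0.122, 0.175]
ft_force: [0.4, 0.2, -0.1]
grip_width: 0.0561
grip_force: 0.0
```

```bash
cat >> h.py <<'E'
def bubble(c0,yaw,n=4,cam='wrist',z=.112):
    out=[]
    for i in range(n):
        a=bub(shot(cam),c0,yaw,z).astype(int); mn=a.min(2); mx=a.max(2); g=(a[:,:,1]>120)&(a[:,:,2]<90)  # green-yellow
        m=g[:,140:490].sum(1); rows=np.where(m>100)[0]; r0,r1=rows[0],rows[-1]
        band=slice((3*r0+2*r1)//5,(2*r0+3*r1)//5+1)
        wh=np.median(mn[band],0); W=np.where(wh[120:520]>150)[0]+120
        ed=mx[r0+2:r1-1].copy(); dark=np.sort(ed,0)[:max(3,len(ed)//4)].mean(0)
        out.append((r0,r1,W.min() if len(W) else -1,W.max() if len(W) else -1,len(W)))
    return out,dark[100:540:5].round().astype(int)
E
python3 - <<'E'
from h import *
o,d=bubble((.5755,.1505),110); print(*o); print(list(zip(range(100,540,5),d)))
E
```

```text
(np.int64(72), np.int64(131), np.int64(264), np.int64(345), 82) (np.int64(73), np.int64(130), np.int64(265), np.int64(347), 83) (np.int64(72), np.int64(130), np.int64(266), np.int64(347), 82) (np.int64(72), np.int64(130), np.int64(265), np.int64(346), 82)
[(100, np.int64(110)), (105, np.int64(110)), (110, np.int64(111)), (115, np.int64(104)), (120, np.int64(113)), (125, np.int64(111)), (130, np.int64(159)), (135, np.int64(227)), (140, np.int64(204)), (145, np.int64(158)), (150, np.int64(143)), (155, np.int64(161)), (160, np.int64(177)), (165, np.int64(194)), (170, np.int64(209)), (175, np.int64(219)), (180, np.int64(222)), (185, np.int64(222)), (190, np.int64(219)), (195, np.int64(204)), (200, np.int64(219)), (205, np.int64(230)), (210, np.int64(230)), (215, np.int64(230)), (220, np.int64(230)), (225, np.int64(230)), (230, np.int64(221)), (235, np.int64(125)), (240, np.int64(102)), (245, np.int64(82)), (250, np.int64(117)), (255, np.int64(137)), (260, np.int64(185)), (265, np.int64(207)), (270, np.int64(215)), (275, np.int64(214)), (280, np.int64(217)), (285, np.int64(219)), (290, np
[... 387 characters left out ...]
380, np.int64(54)), (385, np.int64(127)), (390, np.int64(181)), (395, np.int64(205)), (400, np.int64(215)), (405, np.int64(223)), (410, np.int64(224)), (415, np.int64(223)), (420, np.int64(224)), (425, np.int64(224)), (430, np.int64(225)), (435, np.int64(226)), (440, np.int64(225)), (445, np.int64(224)), (450, np.int64(224)), (455, np.int64(222)), (460, np.int64(231)), (465, np.int64(245)), (470, np.int64(209)), (475, np.int64(144)), (480, np.int64(95)), (485, np.int64(101)), (490, np.int64(104)), (495, np.int64(104)), (500, np.int64(104)), (505, np.int64(103)), (510, np.int64(103)), (515, np.int64(103)), (520, np.int64(104)), (525, np.int64(103)), (530, np.int64(103)), (535, np.int64(104))]
```

The lines sit at px 243 and 376 and the bubble at 265–346, so it rests between them about 0.7 mm off the middle. Now regrip the level with the tool vertical.

Run:
```python
from h import *
t=shot('top')
print(bubble((.5755,.1505),110,2)[0])
print([[np.round(d['xyz'],3).tolist()+[round(float(d['p']),2)] for d in robot.tip_of(t,n)[:1]] for n in ('level_sole','level')])
chain([([.575,.150,.19],tilt(20,0)),([.575,.150,.104],tilt(20,0))])
```

```text
[(np.int64(72), np.int64(131), np.int64(265), np.int64(347), 83), (np.int64(72), np.int64(131), np.int64(265), np.int64(347), 83)]
[[[0.578, 0.149, 0.073, 0.96]], [[0.575, 0.151, 0.077, 0.71]]]
[-60.8   3.1  65.4] [ 0.1 24.7 -0.9]
[ 0.  0. 86.] [0. 0. 0.]
```

move_arm(
  series="-8 0 8 0 4 0;-20 1 21 0 9 0;-34 2 36 0 15 0;-48 2 51 0 20 -1;-58 3 62 0 24 -1;-61 3 65 0 25 -1;-61 3 65 0 25 -1",
  jaw=0.65,
)

```text
time: 23.45
position: [0.5758, 0.1472, 0.19]
tool_rot: [0.574, 0.819, 0.002, -0.002]
ft_force: [-0.3, -1.3, -0.6]
grip_width: 0.0564
grip_force: 0.0
```

move_arm(
  series="0 0 10 0 0 0;0 0 30 0 0 0;0 0 55 0 0 0;0 0 75 0 0 0;0 0 84 0 0 0;0 0 86 0 0 0;0 0 86 0 0 0",
)

```text
time: 24.03
position: [0.5742, 0.1516, 0.1039]
tool_rot: [0.572, 0.82, 0.002, -0.002]
ft_force: [-0.0, 0.5, 0.2]
grip_width: 0.0566
grip_force: 0.0
```

move_arm(
  series="0 0 0 0 0 0;0 0 0 0 0 0;0 0 0 0 0 0;0 0 0 0 0 0;0 0 0 0 0 0;0 0 0 0 0 0;0 0 0 0 0 0",
  jaw=0.1,
  newtons=30,
)

```text
time: 24.62
position: [0.575, 0.1506, 0.105]
tool_rot: [0.572, 0.82, 0.002, -0.001]
ft_force: [-1.0, 0.4, 4.0]
grip_width: 0.0281
grip_force: 29.7
```

move_arm(
  series="0 0 -2 0 0 0;0 0 -7 0 0 0;0 0 -15 0 0 0;0 0 -26 0 0 0;-1 0 -36 0 0 0;-2 0 -42 0 0 0;-2 0 -45 0 0 0;-2 0 -45 0 0 0",
  newtons=45,
)

```text
time: 25.28
position: [0.5762, 0.1485, 0.1508]
tool_rot: [0.572, 0.82, 0.003, -0.001]
ft_force: [0.1, 0.1, -3.6]
grip_width: 0.0276
grip_force: 44.5
```

move_arm(
  series="0 0 0 0 0 4;0 0 0 0 0 10;0 0 0 0 0 16;0 0 0 0 0 23;0 0 0 0 0 30;0 0 0 0 0 37;0 0 0 0 0 43;0 0 0 0 0 46",
)

```text
time: 25.95
position: [0.575, 0.1485, 0.149]
tool_rot: [0.848, 0.529, 0.001, -0.003]
ft_force: [0.1, -0.5, -4.3]
grip_width: 0.028
grip_force: 44.5
```

move_arm(
  series="0 0 0 0 0 4;0 0 0 0 0 10;0 0 0 0 0 16;0 0 0 0 0 23;0 0 0 0 0 30;0 0 0 0 0 37;0 0 0 0 0 42;0 0 0 0 0 44",
)

```text
time: 26.62
position: [0.575, 0.1485, 0.1489]
tool_rot: [0.985, 0.173, -0.0, -0.003]
ft_force: [0.1, -0.2, -4.4]
grip_width: 0.0278
grip_force: 44.5
```

Run:
```python
from h import *
t=shot('top');s=shot('scene'); o=robot.get_obs(); print(o['time'],np.round(o['q'],2),o['position'],o['ft_force'])
for c in (t,s): print([[np.round(d['xyz'],3).tolist()+[round(float(d['p']),2)] for d in robot.tip_of(c,n)[:1]] for n in ('level_sole','level','plate_top')])
chain([([.5755,.148,.11],tilt(-70,0))])
```

```text
26.7167 [0.06 0.61 1.6  0.01 0.94 1.28] [0.57505093 0.14848242 0.1490093 ] [ 0.89040928  0.63531579 -4.3492284 ]
[[], [], []]
[[[0.57, 0.147, 0.12, 0.86]], [[0.571, 0.146, 0.118, 0.74]], [[0.578, 0.147, 0.07, 0.68]]]
[-0.1  0.7 39.3] [-0.3 -0.1  0.2]
```

move_arm(
  series="0 0 4 0 0 0;0 0 12 0 0 0;0 1 21 0 0 0;0 1 28 0 0 0;0 1 33 0 0 0;0 1 35 0 0 0;0 1 35 0 0 0",
)

```text
time: 27.6
position: [0.5752, 0.1477, 0.1133]
tool_rot: [0.985, 0.175, -0.001, -0.003]
ft_force: [-1.1, -0.3, -4.0]
grip_width: 0.0277
grip_force: 44.5
```

move_arm(
  series="0 0 0.8 0 0 0;0 0 1.6 0 0 0;0 0 2.4 0 0 0;0 0 3.2 0 0 0;0 0 3.2 0 0 0;0 0 3.2 0 0 0",
  newtons=25,
)

```text
time: 28.1
position: [0.5758, 0.1478, 0.1113]
tool_rot: [0.985, 0.175, 0.001, -0.003]
ft_force: [-1.0, -0.3, -4.7]
grip_width: 0.0281
grip_force: 24.8
```

move_arm(
  series="0 0 0.8 0 0 0;0 0 1.6 0 0 0;0 0 1.6 0 0 0;0 0 1.6 0 0 0",
  newtons=15,
)

```text
time: 28.43
position: [0.5757, 0.1478, 0.1095]
tool_rot: [0.985, 0.175, 0.0, -0.003]
ft_force: [-0.2, -0.4, -3.9]
grip_width: 0.028
grip_force: 15.0
```

move_arm(
  series="0 0 0.8 0 0 0;0 0 1.6 0 0 0;0 0 1.6 0 0 0;0 0 1.6 0 0 0",
  newtons=15,
)

```text
time: 28.77
position: [0.5757, 0.1478, 0.1079]
tool_rot: [0.985, 0.175, 0.0, -0.003]
ft_force: [0.5, -0.2, -4.2]
grip_width: 0.0281
grip_force: 15.0
```

move_arm(
  series="0 0 0.8 0 0 0;0 0 1.6 0 0 0;0 0 1.6 0 0 0;0 0 1.6 0 0 0",
  newtons=15,
)

```text
time: 29.1
position: [0.5761, 0.1479, 0.1066]
tool_rot: [0.985, 0.175, 0.001, -0.003]
ft_force: [0.2, 0.3, -3.6]
grip_width: 0.028
grip_force: 15.0
```

move_arm(
  series="0 0 0.8 0 0 0;0 0 1.6 0 0 0;0 0 1.6 0 0 0;0 0 1.6 0 0 0",
  newtons=12,
)

```text
time: 29.43
position: [0.5763, 0.148, 0.1054]
tool_rot: [0.985, 0.175, 0.001, -0.003]
ft_force: [0.7, 1.3, 1.2]
grip_width: 0.0278
grip_force: 12.0
```

move_arm(
  series="0 0 0.6 0 0 0;0 0 1.2 0 0 0;0 0 1.2 0 0 0;0 0 1.2 0 0 0",
  newtons=10,
)

```text
time: 29.77
position: [0.5763, 0.1481, 0.1052]
tool_rot: [0.985, 0.175, 0.001, -0.003]
ft_force: [-0.6, 1.2, 8.1]
grip_width: 0.028
grip_force: 10.0
```

move_arm(
  series="0 0 -0.5 0 0 0;0 0 -1 0 0 0;0 0 -1 0 0 0;0 0 -1 0 0 0",
  newtons=3,
)

```text
time: 30.1
position: [0.5762, 0.1481, 0.105]
tool_rot: [0.985, 0.175, 0.001, -0.003]
ft_force: [0.2, 2.8, 3.0]
grip_width: 0.0281
grip_force: 3.0
```

move_arm(
  series="0 0 0 0 0 0;0 0 0 0 0 0;0 0 0 0 0 0;0 0 0 0 0 0;0 0 0 0 0 0;0 0 0 0 0 0",
  jaw=0.65,
)

```text
time: 30.6
position: [0.5756, 0.1477, 0.1044]
tool_rot: [0.985, 0.175, 0.0, -0.003]
ft_force: [-0.7, -0.6, 0.5]
grip_width: 0.0545
grip_force: 0.0
```

move_arm(
  series="0 0 -5 0 0 0;0 0 -20 0 0 0;0 0 -45 0 0 0;0 0 -75 0 0 0;0 0 -98 0 0 0;0 0 -105 0 0 0;0 0 -105 0 0 0",
)

```text
time: 31.18
position: [0.5772, 0.1474, 0.2122]
tool_rot: [0.985, 0.175, 0.003, -0.002]
ft_force: [-0.1, -0.4, -0.3]
grip_width: 0.0565
grip_force: 0.0
```

Run:
```python
from h import *
w=shot('wrist','w6.png');s=shot('scene');t=shot('top'); o=robot.get_obs(); print(o['time'],np.round(o['q'],2),o['position'],o['ft_force'],o['grip_width'])
for c in (w,s,t): print([[np.round(d['xyz'],3).tolist()+[round(float(d['p']),2)] for d in robot.tip_of(c,n)[:1]] for n in ('level_sole','plate_top','front_knob_grip')])
print(robot.search_frame(w,'level_bubble')[:1],w['mtx'])
d=np.array([.942,.336,0])
for x in (-.03,0,.03,.065): print(x,proj(w,np.array([.5755,.148,.112])+x*d))
chain([([.468,.109,.2],tilt(-70,0))])
```

```text
31.3333 [0.06 0.53 1.55 0.01 1.07 1.28] [0.57463896 0.14717132 0.20823262] [-0.68943576 -0.26997222 -0.7422716 ] 0.056501884717690985
[[[0.574, 0.15, 0.074, 0.7]], [[0.575, 0.141, -0.0, 0.67]], [[0.471, 0.103, 0.112, 0.7]]]
[[[0.572, 0.149, 0.075, 0.7]], [[0.575, 0.146, 0.072, 0.8]], [[0.47, 0.11, 0.109, 0.63]]]
[[[0.576, 0.15, 0.075, 0.6]], [[0.576, 0.148, 0.076, 0.94]], [[0.469, 0.106, 0.114, 0.64]]]
[{'xyz': [0.5614, 0.1407, 0.1173], 'p': 0.59}] [[279.03663789   0.         318.66862777]
 [  0.         279.03663789 196.51333737]
 [  0.           0.           1.        ]]
-0.03 [316.34728866 237.03557164]
0 [316.56847149 206.24348812]
0.03 [316.80412009 173.43754645]
0.065 [317.09929492 132.34462809]
[-114.4   -1.2    9.2] [-0.3 -0.1  0.2]
```

move_arm(
  series="-10 0 1 0 0 0;-30 0 3 0 0 0;-55 -1 5 0 0 0;-80 -1 7 0 0 0;-100 -1 9 0 0 0;-112 -1 9 0 0 0;-114 -1 9 0 0 0;-114 -1 9 0 0 0",
)

```text
time: 32.5
position: [0.4684, 0.1088, 0.2007]
tool_rot: [0.985, 0.175, 0.001, -0.003]
ft_force: [0.2, -0.2, -0.3]
grip_width: 0.0565
grip_force: 0.0
```

move_arm(
  series="-114 -1 9 0 0 0;0 0 0 0 0 0",
)

```text
time: 32.67
position: [0.4153, 0.1079, 0.1856]
tool_rot: [0.984, 0.175, -0.042, -0.01]
ft_force: [-19.4, -0.2, -7.3]
grip_width: 0.0566
grip_force: 0.0
```

That second move call was a slip: its first row repeated the -114 mm shift. Let it settle at the knob pose and check.

move_arm(
  series="0 0 0 0 0 0;0 0 0 0 0 0;0 0 0 0 0 0;0 0 0 0 0 0",
)

```text
time: 33.0
position: [0.4748, 0.1088, 0.2029]
tool_rot: [0.985, 0.175, 0.006, -0.002]
ft_force: [0.2, 0.2, -0.0]
grip_width: 0.0567
grip_force: 0.0
```

Run:
```python
from h import *
w=shot('wrist'); o=robot.get_obs(); print(o['time'],np.round(o['q'],2),o['position'],o['ft_force'],o['grip_width'])
print([[np.round(d['xyz'],3).tolist()+[round(float(d['p']),2)] for d in robot.tip_of(w,n)[:1]] for n in ('level_sole','plate_top','front_knob_grip','nut')])
print(robot.search_frame(w,'level_bubble')[:1])
a=bub(w,(.5755,.148),20); 
o,d=bubble((.5755,.148),20,2); print(o); print([(i,int(v)) for i,v in zip(range(100,540,5),d) if v<150])
b=cv2.resize(w['img'][:240],(650,244)); cv2.imwrite('pics/e.png',np.vstack([a,b])[:,:,::-1])
chain([([.468,.109,.113],tilt(-70,0))])
```

```text
33.05 [-0.01  0.4   1.83  0.01  0.91  1.21] [0.47392794 0.10882586 0.2026425 ] [-0.68574664 -0.2665157   0.80100881] 0.05663251972468166
[[[0.576, 0.15, 0.075, 0.88]], [[0.575, 0.148, 0.077, 0.82]], [[0.47, 0.108, 0.113, 0.85]], []]
[{'xyz': [0.5602, 0.1384, 0.1182], 'p': 0.74}]
[(np.int64(77), np.int64(135), np.int64(194), np.int64(274), 81), (np.int64(77), np.int64(135), np.int64(195), np.int64(275), 81)]
[(100, 112), (105, 111), (110, 111), (115, 112), (120, 111), (125, 110), (130, 111), (135, 111), (140, 112), (145, 101), (150, 51), (255, 61), (385, 18), (390, 52), (470, 135), (475, 95), (495, 68), (500, 88), (505, 102), (510, 101), (515, 99), (520, 100), (525, 100), (530, 100), (535, 109)]
[-1.   0.  87.6] [-0.3 -0.1  0.2]
```

View pics/e.png

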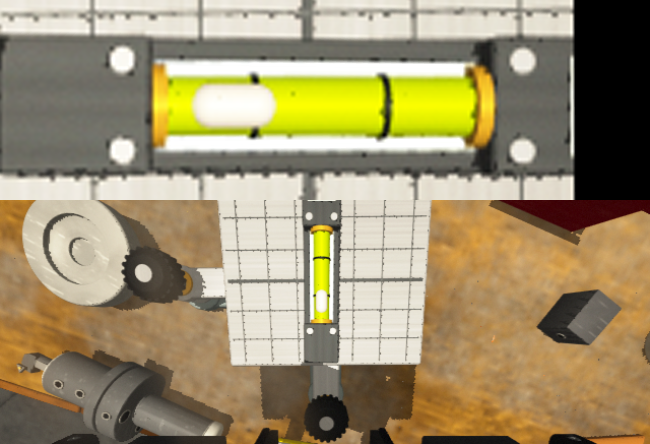

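The crop is clear: the bubble (px 194–275) is about 17 mm towards the front end from the line midpoint at px 321, so the front is 0.034 rad high and needs about 122° anticlockwise. The front knob is right under the gripper and nothing was disturbed.

move_arm(
  series="0 0 12 0 0 0;0 0 35 0 0 0;0 0 60 0 0 0;0 0 78 0 0 0;0 0 87 0 0 0;0 0 87 0 0 0;0 0 87 0 0 0",
)

```text
time: 33.98
position: [0.4686, 0.1094, 0.1134]
tool_rot: [0.985, 0.175, 0.0, -0.003]
ft_force: [0.5, -0.0, -0.2]
grip_width: 0.0566
grip_force: 0.0
```

move_arm(
  series="0 0 0 0 0 0;0 0 0 0 0 0;0 0 0 0 0 0;0 0 0 0 0 0;0 0 0 0 0 0;0 0 0 0 0 0",
  jaw=0.25,
  newtons=25,
)

```text
time: 34.48
position: [0.4695, 0.1075, 0.1142]
tool_rot: [0.984, 0.176, 0.001, -0.001]
ft_force: [-0.2, -9.1, 1.9]
grip_width: 0.0338
grip_force: 25.0
```

move_arm(
  series="0 0 0 0 0 -6;0 0 0 0 0 -12;0 0 0 0 0 -19;0 0 0 0 0 -26;0 0 0 0 0 -33;0 0 0 0 0 -39;0 0 0 0 0 -42;0 0 0 0 0 -42",
)

```text
time: 35.15
position: [0.4692, 0.1076, 0.1142]
tool_rot: [0.855, 0.518, 0.001, -0.0]
ft_force: [-0.1, -6.5, 2.5]
grip_width: 0.0339
grip_force: 25.0
```

move_arm(
  series="0 0 0 0 0 -6;0 0 0 0 0 -12;0 0 0 0 0 -19;0 0 0 0 0 -26;0 0 0 0 0 -33;0 0 0 0 0 -38;0 0 0 0 0 -40;0 0 0 0 0 -40",
)

```text
time: 35.82
position: [0.4687, 0.1076, 0.1142]
tool_rot: [0.627, 0.779, 0.001, -0.0]
ft_force: [-1.4, -7.3, 3.2]
grip_width: 0.0341
grip_force: 25.0
```

move_arm(
  series="0 0 0 0 0 -6;0 0 0 0 0 -12;0 0 0 0 0 -19;0 0 0 0 0 -26;0 0 0 0 0 -33;0 0 0 0 0 -38;0 0 0 0 0 -40;0 0 0 0 0 -40",
)

```text
time: 36.48
position: [0.4682, 0.1075, 0.1142]
tool_rot: [0.323, 0.946, 0.001, -0.0]
ft_force: [-1.7, -8.8, 4.6]
grip_width: 0.034
grip_force: 25.0
```

move_arm(
  series="0 0 0 0 0 0;0 0 0 0 0 0;0 0 0 0 0 0;0 0 0 0 0 0",
  jaw=0.65,
)

```text
time: 36.82
position: [0.4686, 0.1096, 0.1137]
tool_rot: [0.324, 0.946, 0.003, -0.001]
ft_force: [-0.1, -0.0, -0.1]
grip_width: 0.052
grip_force: 0.0
```

move_arm(
  series="0 0 -8 0 0 0;0 0 -25 0 0 0;0 0 -52 0 0 0;0 0 -78 0 0 0;0 0 -88 0 0 0;0 0 -88 0 0 0",
)

```text
time: 37.32
position: [0.4703, 0.1093, 0.2045]
tool_rot: [0.324, 0.946, 0.004, 0.002]
ft_force: [1.6, -0.5, 0.0]
grip_width: 0.0567
grip_force: 0.0
```

Run:
```python
from h import *
w=shot('wrist'); o=robot.get_obs(); print(o['time'],np.round(o['q'],2),o['position'],o['ft_force'],o['grip_width'])
for x in (-.03,0,.03,): print(x,proj(w,np.array([.5755,.148,.112])+x*np.array([.942,.336,0])))
chain([([.468,.109,.2],tilt(-70,0))])
```

```text
37.3667 [-0.01  0.4   1.83  0.01  0.91 -0.92] [0.46922722 0.10922308 0.20298055] [-0.51085233 -0.39048899 -1.19391953] 0.056413432028813
-0.03 [394.44230987 249.66938619]
0 [420.17681662 265.26099898]
0.03 [445.00654754 280.3044406 ]
[ 0.8 -0.9  3. ] [  0.2  -0.4 122.2]
```

Rotate back to the viewing yaw, letting the bubble settle meanwhile.

move_arm(
  series="0 0 0 0 0 7;0 0 0 0 0 14;0 0 0 0 0 21;0 0 0 0 0 28;0 0 0 0 0 35;0 0 0 0 0 42;0 0 0 0 0 49;0 0 0 0 0 56",
)

```text
time: 38.03
position: [0.4674, 0.1091, 0.2001]
tool_rot: [0.732, 0.681, 0.001, -0.003]
ft_force: [0.1, -0.9, 0.2]
grip_width: 0.0569
grip_force: 0.0
```

move_arm(
  series="0 0 0 0 0 7;0 0 0 0 0 14;0 0 0 0 0 21;0 0 0 0 0 28;0 0 0 0 0 35;0 0 0 0 0 42;0 0 0 0 0 49;0 0 0 0 0 56",
)

```text
time: 38.7
position: [0.4674, 0.1091, 0.2001]
tool_rot: [0.966, 0.257, -0.001, -0.003]
ft_force: [0.3, -0.5, -1.2]
grip_width: 0.0565
grip_force: 0.0
```

move_arm(
  series="0 0 0 0 0 6;0 0 0 0 0 10;0 0 0 0 0 10;0 0 0 0 0 10",
)

```text
time: 39.03
position: [0.4677, 0.109, 0.2005]
tool_rot: [0.984, 0.176, -0.001, -0.003]
ft_force: [0.5, -0.1, -0.2]
grip_width: 0.0569
grip_force: 0.0
```

Run:
```python
from h import *
print(robot.get_obs()['time'])
o,d=bubble((.5755,.148),20,3); print(o); print([(i,int(v)) for i,v in zip(range(100,540,5),d) if v<150])
w=shot('wrist');s=shot('scene');t=shot('top')
for c in (w,s,t): print([[np.round(e['xyz'],3).tolist()+[round(float(e['p']),2)] for e in robot.tip_of(c,n)[:1]] for n in ('level_sole','plate_top','nut','block','flange','bottle')])
print(robot.get_obs()['time'])
```

```text
39.0333
[(np.int64(78), np.int64(135), np.int64(270), np.int64(350), 81), (np.int64(78), np.int64(135), np.int64(270), np.int64(351), 82), (np.int64(77), np.int64(135), np.int64(270), np.int64(351), 82)]
[(100, 112), (105, 110), (110, 110), (115, 111), (120, 111), (125, 111), (130, 113), (135, 108), (140, 60), (245, 26), (375, 48), (380, 37), (465, 110), (470, 122), (485, 126), (490, 75), (495, 103), (500, 103), (505, 104), (510, 103), (515, 102), (520, 102), (525, 103), (530, 52), (535, 0)]
[[[0.574, 0.152, 0.073, 0.94]], [], [], [[0.646, -0.125, -0.002, 0.81]], [[0.527, 0.374, 0.003, 0.85]], []]
[[[0.574, 0.15, 0.074, 0.8]], [[0.577, 0.15, 0.072, 0.75]], [[0.404, -0.123, 0.002, 0.45]], [[0.64, -0.123, -0.0, 0.76]], [[0.522, 0.373, 0.003, 0.97]], [[0.577, 0.147, 0.074, 0.73]]]
[[[0.577, 0.147, 0.074, 0.69]], [[0.574, 0.146, 0.076, 0.61]], [], [[0.64, -0.12, -0.0, 0.8]], [[0.528, 0.374, 0.002, 0.57]], [[0.671, -0.263, 0.003, 0.75]]]
40.2333
```

The bubble is centred (px 270–351, lines at 245 and 378, about 0.2 mm off), the fingers are clear and the bystanders are in place. Hand in.

Run:
```python
from h import *
print(robot.hand_in())
```

```text
the job is handed in; nothing more can be done
None
```

The table is levelled both ways (bubble about 0.7 mm off middle lengthwise, about 0.2 mm crosswise), the level stands free crosswise on the plate, no bystander was seen to move, and the job was handed in at about 40 s; no verdict came back.

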